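# Close a spring-loaded air valve and hold its cover down for the screws

### The job

Refit the cover of the air-line valve on the bench. First check that the spring plunger in the valve body does not bind: push its head down to its stop and let it come all the way back up; then set the cover on the two dowels, the way round that its outline matches the body, press it down against the spring until the joint faces meet all round, and finish still holding it firmly pressed shut, as a mate would while the screws go in. Leave the grinder, the screw tray, the wrench and the welded frame where they lie.

Things in the scene. Friction and masses are not known exactly. Their poses are not given: they have to be found in the camera images.
- valve_body: Cast aluminium valve body bolted to the bench by a dark foot 136 x 96 x 8 mm. Origin on the plunger axis, at bench level; z up, x to the narrow nose. Joint face on top, 50 mm above the bench: a rectangle x -48 to +36, y -38 to +38 mm, then a nose 28 mm wide out to x +56 mm. In its middle a 32 mm bore with the spring plunger. Capped brass pipe ends reach y +72 and -72 mm, below 42 mm height.
- joint_face (a point): Point on the valve body's plunger axis at the level of the joint face, 50 mm above the bench.
- plunger (a joint): Travel of the spring plunger in the valve body, m: 0 fully up, 0.008 at its stop (straight down). It springs back by itself. It takes about 6 N to start it and 10 N at the stop.
- plunger_top (a point): Centre of the plunger's flat brass head, 22 mm in diameter: 60 mm above the bench when fully up (10 mm proud of the joint face), 52 mm at its stop (2 mm proud).
- dowel_a_tip (a point): Tip of dowel A, a steel pin 8 mm in diameter with a chamfered tip, in the valve body's nose (at x +46, y 0 mm from its origin), 12 mm proud of the joint face, so 62 mm above the bench.
- dowel_b_tip (a point): Tip of dowel B, like dowel A but near a corner, at x -36, y +26 mm of the body. With A it lets the cover fit one way round only.
- cover: Loose aluminium cover, about 0.28 kg, lying right way up. Origin at its underside, below the middle of the square plug; z up, x to its nose. Plate 12 mm thick, outline like the joint face (nose out to x +60 mm), two 9 mm dowel holes right through. A pocket 30 mm wide, 3 mm deep, below the plug takes the plunger head. Closed: origin 50 mm above the bench on the plunger axis, axes along the body's.
- plug_top (a point): Centre of the top of the cover's steel square-head plug, the place to grip: 30 x 30 mm, faces along the cover's x and y, from 16 mm (a low 46 mm collar on the plate) to 52 mm above the underside. With the cover closed the plunger is down by 7 mm and pushes up with about 9.5 N, more than the cover's weight: let go, it rises 7 mm. A push of about 15 N holds it firmly shut.
- hole_a (a point): Centre of the cover's dowel hole A, in its nose, at the underside: x +46, y 0 mm of the cover.
- hole_b (a point): Centre of the cover's dowel hole B, near a corner, at the underside: x -36, y +26 mm of the cover.
- grinder: Cordless angle grinder, 300 mm long, lying on its disc; bystander. Origin under its middle.
- bolt_tray: Small open steel tray 100 x 75 x 22 mm with the four cover screws; bystander. Origin under its middle.
- wrench: Steel wrench 160 mm long; bystander. Origin under its middle.
- frame: Welded frame of rusty 25 mm square tube, 200 x 160 x 25 mm; bystander. Origin under its middle.
There are look-alikes about, which are no part of the job. What is shaped like the valve_body but blue, purple or red is not meant.

How it is judged:
By the outcome, as a careful person would: the job done as asked, in the order asked, and still so for the second after the job is handed in, while the arm keeps its last pose, push and grip.
It also fails if it takes over 58 s, if anything falls off the work surface, if the arm or the gripper's body presses on something with over 40 N, if the wrist force passes 120 N, or if a joint passes its speed limit or range.

### The arm

A 6-joint arm with a two-finger parallel gripper is mounted at the origin on the work surface. World frame = base frame: x ahead of the robot, y to its left, z up, the work surface at z = 0. Lengths are in m, angles in rad, forces in N, time in s.
With the tool pointing down it reaches from about 0.2 to 0.875 m from the base axis. Payload 3.4 kg.
Tool frame: the origin (TCP) lies between the finger pads; the fingertips stand 25 mm ahead of it and the grasp point (between the pads) lies 6 mm ahead of it (r.nose_length is the z of the fingertips in the tool frame, in m); z points along the fingers, y is the line along which they close (so a half turn about z gives the same grasp; the last joint's range is limited). The gripper opens to 94 mm and grips with 3 to 60 N. Pads are 16 mm wide; open, the fingers measure 119 mm over their backs; the gripper's body (75 mm by 177 mm) begins 78 mm behind the grasp point.
Start: joints at [1.21, 0.276, 1.505, -0, 1.361, -0.121], TCP at [0.137, 0.559, 0.23] pointing down, gripper open.
Joint ranges: [-2.89, 2.89], [-0.75, 2.08], [0.22, 2.7], [-1.18, 4.32], [0.11, 2.71], [-2.7, 2.7]. Speed limits (rad/s): [2.57, 2.57, 3.14, 3.14, 3.14, 3.14].

### API

Orientations are given as a unit quaternion [w, x, y, z].
In Python, from plant import r, gripper_to, inverse_kinematics, vision, models, telemetry gives the robot as it stands. Calls block until the motion is done:
- r.move_to(position, orientation): joint-space move of the TCP to a pose.
- r.move_l(position, rot=None, vel=0.15, guard=None): straight line of the TCP; rot=None keeps the orientation; vel is the mean speed in m/s. With guard (N) it stops when the force on the tool has changed by that much, and returns True; else False.
- r.movej(angles): joint-space move.
- gripper_to(opening, f_grip=None): finger opening in m; f_grip is the grip in N (None keeps the last); returns when the fingers have stopped.
- r.hold(seconds).
- inverse_kinematics(position, orientation): joint angles nearest the present ones, or None.
- vision.snapshot(name): name is "scene" or "top"; returns the picture (480x640x3 uint8, red, green, blue); there is no depth.
- vision.get_calibration(name): a dict with "fx", "fy", "cx", "cy" (pixels), "position" and "orientation" of the camera in the world. Camera axes: x right, y down, z forward; pixel columns grow to the right and rows downward; lengths in m; the calibration is good to about 2 mm. A picture is of the moment at which its call begins. get_calibration takes no time and is no camera call.
A pose or a line that the arm cannot do raises r.PlanningError and nothing moves.
- r.sign_off(): hands the job in; it is judged then, once.
Trained networks look in the newest picture that a camera, given by its name, has taken for a name from the list of things; names that differ only in an ending like _2 or _b are one class to them, and where a whole thing is asked for, a point or a joint stands for the part that bears it (a point fixed in the world has none). Each returns a list of dicts, best first, with "score" (0 to 1); they miss things now and then, are a little off and sometimes report something else, mostly with a low value. They report only what shows in the picture. A call takes as long as a camera call. They do not tell look-alikes from the thing itself.
- models.boxes_of(thing, camera): "at" ([x, y, z] in m, in world coordinates, good to about 4 mm: the middle of the surface that is visible of it).
- models.regions_of(thing, camera): "pixels" (480x640 bool, what is visible of it).
- models.mark_of(thing, camera): "at" ([x, y, z] in m, in world coordinates, good to about 4 mm: a listed point, or the origin of a listed thing).
Readings, each from a call of its own:
- telemetry.current_t(): time.
- telemetry.current_joints(): joint angles.
- telemetry.current_dq(): joint speeds.
- telemetry.current_joint_efforts(): joint torques, N m.
- telemetry.current_ee_pos(): TCP position.
- telemetry.current_tool_rot(): TCP orientation.
- telemetry.current_wrist_force(): force on the tool from outside, world axes, zero at the start.
- telemetry.current_torque(): the same for the moment, N m.
- telemetry.current_opening(): finger opening in m.
- telemetry.current_finger_force(): force on a finger pad.
Only numpy, scipy, OpenCV 4.12 (cv2) and the standard library are available. Lean on these libraries where they do the work, as an engineer would, in place of code of your own. Each camera call takes 0.05 s, during which the arm holds its last target. There are 200 camera calls.

## Working session

There is one attempt and no reset: what is moved stays moved. The work goes in short steps, each a Python script; the robot and the scene stay as the last script left them, time stands still between calls to the robot, and variables do not carry over. Pictures are saved under pics/ and viewed, at most 10 in all, crops included, and the job is handed in when it is done.

```bash
mkdir -p pics; ls
python3 - <<'E'
from plant import r, vision, models, telemetry
import cv2, numpy as np
np.set_printoptions(precision=4,suppress=True)
print(telemetry.current_t())
for c in ("scene","top"):
    im=vision.snapshot(c); cv2.imwrite(f"pics/{c}0.png",im[:,:,::-1]); print(c,vision.get_calibration(c))
    for n in ("valve_body","cover","plug_top","hole_a","hole_b","plunger_top","dowel_a_tip","dowel_b_tip","joint_face"):
        print(c,n,[(np.round(d["at"],4).tolist(),round(d["score"],2)) for d in models.mark_of(n,c)[:4]])
print(telemetry.current_t(), telemetry.current_tool_rot())
E
```

```text
pics
0.0
scene {'fx': 457.1744337796787, 'fy': 457.1744337796787, 'cx': 318.55972065778116, 'cy': 239.44046224113708, 'position': array([ 1.1818, -0.0802,  0.9949]), 'orientation': array([-0.2061,  0.6817,  0.673 , -0.1998])}
scene valve_body [([0.8021, -0.2278, 0.0015], 0.85), ([0.3577, -0.1923, -0.0008], 0.73), ([0.52, -0.6005, 0.0016], 0.69), ([0.5759, -0.2293, 0.0024], 0.57)]
scene cover [([0.5064, 0.1936, 0.0043], 0.81), ([0.5018, 0.1965, 0.0522], 0.25)]
scene plug_top [([0.5025, 0.1956, 0.05], 0.95), ([0.5755, -0.2286, 0.0031], 0.36)]
scene hole_a [([0.5486, 0.2006, 0.0022], 0.71), ([0.4632, 0.213, -0.0018], 0.64), ([0.7305, 0.032, -0.0041], 0.64)]
scene hole_b [([0.5486, 0.2006, 0.0022], 0.71), ([0.4632, 0.213, -0.0018], 0.64), ([0.7305, 0.032, -0.0041], 0.64)]
scene plunger_top [([0.8029, -0.2282, 0.063], 0.57), ([0.5211, -0.602, 0.0606], 0.57), ([0.3601, -0.1886, 0.0587], 0.39)]
scene dowel_a_tip [([0.5642, -0.6118, 0.0602], 0.89), ([0.8422, -0.2371, 0.0613], 0.74), ([0.4022, -0.1869, 0.0589], 0.69), ([0.6137, -0.2386, 0.0631], 0.67)]
scene dowel_b_tip [([0.4952, -0.5696, 0.
[... 838 characters left out ...]
77, 0.0039], 0.8), ([0.5521, 0.2044, 0.003], 0.78)]
top plunger_top [([0.5175, -0.6011, 0.0561], 0.55), ([0.5695, -0.228, 0.063], 0.53), ([0.3571, -0.1924, 0.0592], 0.44), ([0.7967, -0.228, 0.058], 0.37)]
top dowel_a_tip [([0.5629, -0.6124, 0.061], 0.9), ([0.618, -0.2425, 0.0586], 0.83), ([0.4008, -0.1865, 0.0609], 0.83), ([0.8455, -0.2367, 0.061], 0.62)]
top dowel_b_tip [([0.7728, -0.1887, 0.0578], 0.93), ([0.3184, -0.1718, 0.0624], 0.84), ([0.4888, -0.5659, 0.061], 0.77), ([0.5405, -0.1917, 0.0637], 0.73)]
top joint_face [([0.5194, -0.6018, 0.0501], 0.9), ([0.7991, -0.2269, 0.048], 0.85), ([0.3541, -0.1891, 0.0453], 0.71), ([0.5545, 0.2038, 0.0044], 0.51)]
1.0 [0.     0.1196 0.9928 0.    ]
```

View pics/scene0.png

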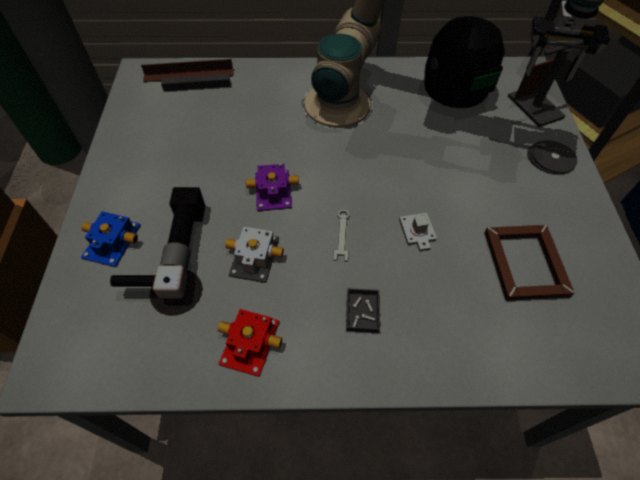

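View pics/top0.png

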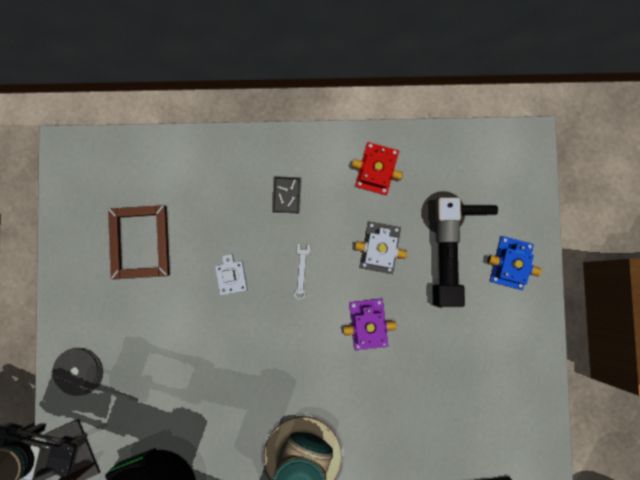

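Scene (253,245) and top (383,247) show the bare aluminium body with its dark foot, which is the target. The blue, red and purple ones are look-alikes. The cover lies at scene (418,230) and top (230,275). The two views agree: body about (0.571, -0.229) with yaw about -14°, cover about (0.502, 0.196) with yaw about 9°. Heights and dowel spacing match the text. Next is the plunger test, then I'll use the fingers to touch the body's sides and refine its pose.

```bash
cat > h.py <<'E'
from plant import r, gripper_to, inverse_kinematics, vision, models, telemetry as T
import numpy as np
from scipy.spatial.transform import Rotation as R
np.set_printoptions(precision=4,suppress=True)
B=np.array([.5713,-.2291]); BY=np.radians(-14.3)
def q(yaw):                      # tool down, tool x at yaw
    x,y,z,w=(R.from_euler('z',yaw)*R.from_euler('x',np.pi)).as_quat(); return np.array([w,x,y,z])
def best(yaw,p):                 # half-turn choice with the smaller last joint
    c=[(abs(j[5]),y) for y in (yaw,yaw+np.pi) if (j:=inverse_kinematics(p,q(y))) is not None]
    return q(min(c)[1])
def loc(x,y,b=B,a=BY):           # body xy -> world xy
    c,s=np.cos(a),np.sin(a); return b+[c*x-s*y,s*x+c*y]
def at(xy,tip): return np.array([xy[0],xy[1],tip+r.nose_length])
def st(m=""): print(m,"t",round(T.current_t(),2),"p",T.current_ee_pos(),"F",T.current_wrist_force(),"M",T.current_torque(),"o",round(T.current_opening(),4))
E
python3 - <<'E'
from h import *
p=at(loc(0,0),.10); o=best(BY,p); print(o,r.nose_length)
r.move_to(p,o); gripper_to(0.0); st("above")
r.move_l(at(loc(0,0),.064),vel=.1); st("near")
print(r.move_l(at(loc(0,0),.049),vel=.02,guard=18)); st("down")
r.hold(.2); st("held")
r.move_l(at(loc(0,0),.075),vel=.03); r.hold(.2); st("up")
E
```

```text
[ 0.      0.9922 -0.1245 -0.    ] 0.025
above t 5.58 p [ 0.5713 -0.2291  0.125 ] F [0.8685 0.4528 0.0638] M [ 0.0134  0.1767 -0.0153] o 0.0005
near t 6.09 p [ 0.5714 -0.2291  0.0889] F [ 0.3998  0.097  -0.2591] M [0.0079 0.1093 0.0088] o 0.0005
True
down t 6.78 p [ 0.5719 -0.2294  0.0778] F [-2.1259  0.9872  9.8204] M [ 0.1307  0.4858 -0.0046] o 0.0006
held t 6.97 p [ 0.5719 -0.2294  0.0782] F [-1.2814  0.2979  8.054 ] M [0.1371 0.4744 0.018 ] o 0.0003
up t 8.11 p [ 0.5712 -0.2291  0.0997] F [ 0.2825 -0.4584  0.4279] M [ 0.0119  0.1189 -0.0061] o 0.0002
```

The push stopped about 1 mm short of the stop, so I'll repeat it with a higher guard. Then I'll probe the body's sides.

Run:
```python
from h import *
r.move_l(at(loc(0,0),.062),vel=.1); st("near")
print(r.move_l(at(loc(0,0),.0500),vel=.025,guard=32)); st("down")
r.hold(.25); st("held")
r.move_l(at(loc(0,0),.075),vel=.04); r.hold(.15); st("up")
gripper_to(.094,3)
r.move_l(at(loc(0,0),.045),vel=.08); st("probe y: before")
gripper_to(.070,3); st("closed"); r.hold(.15); st()
```

```text
near t 8.39 p [ 0.5709 -0.2289  0.0864] F [-0.0895 -0.2024 -0.3848] M [0.0213 0.1713 0.0076] o 0.0004
False
down t 9.03 p [ 0.5716 -0.2292  0.0772] F [-1.7056  0.9327 10.1168] M [0.2536 0.6337 0.0251] o 0.0004
held t 9.28 p [ 0.5716 -0.2293  0.0772] F [-1.6801  1.3539 11.1442] M [ 0.2255  0.6273 -0.0389] o 0.0005
up t 10.2 p [ 0.5711 -0.229   0.0995] F [-0.7847 -0.1275  0.0644] M [0.0272 0.1158 0.0227] o 0.0005
probe y: before t 12.18 p [ 0.5712 -0.229   0.0696] F [-0.4226 -0.5095  0.4092] M [-0.0039  0.1687 -0.0238] o 0.0944
closed t 12.59 p [ 0.5716 -0.2295  0.0705] F [ 0.9805 -0.4304  0.6149] M [-0.176   0.2131  0.104 ] o 0.0762
 t 12.74 p [ 0.5716 -0.2295  0.0705] F [-0.2424 -0.8026  2.0827] M [-0.2181  0.2098  0.0214] o 0.0769
```

The arm gives about 5 N/mm, so reaching the stop was marginal. I'll press deeper once more, then probe the nose and the x direction.

Run:
```python
from h import *
def rel(): 
    p=np.array(T.current_ee_pos())[:2]-B; c,s=np.cos(BY),np.sin(BY); return np.array([c*p[0]+s*p[1],-s*p[0]+c*p[1]])*1000
st("y0"); print(rel())
gripper_to(.085); r.move_l(at(loc(0,0),.070),vel=.15); 
gripper_to(0.); r.move_l(at(loc(0,0),.062),vel=.1)
print(r.move_l(at(loc(0,0),.0460),vel=.04,guard=45)); r.hold(.2); st("held")
r.move_l(at(loc(0,0),.070),vel=.06); r.hold(.1); st("up")
gripper_to(.045,3)
r.move_l(at(loc(46,0)*0+loc(.046,0),.070),vel=.2); r.move_l(at(loc(.046,0),.045),vel=.1)
gripper_to(.022,3); r.hold(.1); st("nose"); print(rel())
```

```text
y0 t 12.74 p [ 0.5716 -0.2295  0.0705] F [-0.2424 -0.8026  2.0827] M [-0.2181  0.2098  0.0214] o 0.0769
[ 0.3618 -0.3109]
True
held t 15.59 p [ 0.5717 -0.2293  0.0779] F [-2.7852  0.6493  9.9636] M [0.1648 0.5149 0.0058] o 0.0006
up t 16.16 p [ 0.5708 -0.2288  0.0942] F [-0.0118  0.1097  0.0063] M [ 0.0572  0.1521 -0.0318] o 0.0002
nose t 18.32 p [ 0.6162 -0.2389  0.0705] F [3.3972 3.4436 1.8746] M [ 0.8531 -0.5136 -0.0023] o 0.0282
[45.9702  1.596 ]
```

The nose probe puts the yaw nearer -12°. I'll check that at the rear, probe x, and make one unambiguous slow plunger press.

Run:
```python
from h import *
a=np.radians(-11.9); c,s=np.cos(a),np.sin(a)
b=np.array([.6162,-.2389])-.046*np.array([c,s]); print("b",b)
L=lambda x,y: loc(x,y,b,a)
def rel():
    p=np.array(T.current_ee_pos())[:2]-b; return np.array([c*p[0]+s*p[1],-s*p[0]+c*p[1]])*1000
gripper_to(.045); r.move_l(at(L(.046,0),.070),vel=.15); 
gripper_to(0.); o=best(a,at(L(0,0),.07)); r.move_l(at(L(0,0),.066),o,vel=.15)
print(r.move_l(at(L(0,0),.0470),vel=.035)); st("press"); r.hold(.15); st("press")
r.move_l(at(L(0,0),.072),vel=.08); st("up")
gripper_to(.088,3)
r.move_l(at(L(-.034,0),.072),vel=.15); r.move_l(at(L(-.034,0),.045),vel=.1)
gripper_to(.070,3); r.hold(.1); st("rear"); print(rel())
gripper_to(.093); r.move_l(at(L(-.034,0),.072),vel=.15)
p=L(-.006,-.026); o=best(a+np.pi/2,at(p,.072)); r.move_l(at(p,.072),o,vel=.12); r.move_l(at(p,.045),vel=.1)
gripper_to(.076,3); r.hold(.1); st("x"); print(rel())
```

```text
b [ 0.5712 -0.2294]
False
press t 21.08 p [ 0.5728 -0.2301  0.077 ] F [-5.2145  3.5946 26.6053] M [0.6167 1.1816 0.0042] o 0.0003
press t 21.23 p [ 0.5729 -0.2301  0.077 ] F [-5.3562  2.3213 26.9903] M [ 0.515   1.2055 -0.0336] o 0.0003
up t 21.7 p [ 0.571  -0.2292  0.0963] F [-0.7975  0.1817 -0.7517] M [-0.0295  0.1232 -0.0262] o 0.0006
rear t 24.32 p [ 0.5385 -0.2227  0.0706] F [0.8817 0.1604 1.7011] M [ 0.0523 -0.0801  0.0547] o 0.0762
[-33.3253  -0.1591]
x t 27.68 p [ 0.5597 -0.2537  0.0705] F [-1.2634  0.0301  1.9634] M [-0.0358  0.476   0.0228] o 0.0841
[ -6.1882 -26.1325]
```

The plunger stop is confirmed: TCP z is 77.0 mm at 27 N, and it returned freely. The refined body pose is (0.5710, -0.2294) at -11.8°. Now I'll square up the cover by squeezing the plug along x, grip it along y, lift, and check.

Run:
```python
from h import *
import cv2
C=np.array([.5020,.1957]); a=np.radians(9.)
gripper_to(.092); p=T.current_ee_pos(); r.move_l([p[0],p[1],.12],vel=.25)
r.move_to(at(C,.075),q(a+np.pi/2)); gripper_to(.052,15); st("above")
r.move_l(at(C,.019),vel=.12); gripper_to(.02,15); st("sq x")
gripper_to(.050); r.move_l(at(C,.056),vel=.15)
r.move_l(at(C,.056),q(a),vel=.15); r.move_l(at(C,.019),vel=.12)
gripper_to(.02,55); st("grip")
r.move_l(at(C,.075),vel=.12); st("lift")
for c in ("scene",):
    im=vision.snapshot(c); cv2.imwrite(f"pics/lift.png",cv2.resize(im[120:320,320:560,::-1],None,fx=3,fy=3))
```

```text
above t 30.84 p [0.502  0.1958 0.1   ] F [-0.4432 -0.5587  0.4366] M [-0.1134  0.0644  0.0003] o 0.0522
sq x t 31.93 p [0.5026 0.1958 0.0447] F [0.924  0.0273 3.9176] M [-0.1414  0.1232  0.0215] o 0.0302
grip t 35.48 p [0.5025 0.1956 0.0447] F [ 0.4393 -0.5766  4.0391] M [-0.2533  0.121   0.0608] o 0.0298
lift t 36.1 p [0.5012 0.1956 0.0993] F [ 0.1297 -0.5764 -2.2623] M [-0.02    0.1742 -0.004 ] o 0.0295
```

View pics/lift.png

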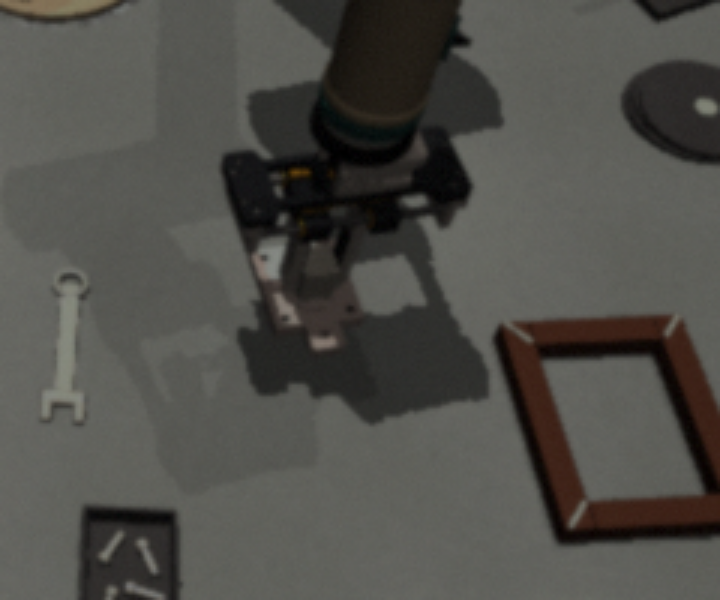

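The cover is held cleanly on the plug, nose toward the camera and level, at crop (310,290). Now carry it over and do the guarded descent.

Run:
```python
from h import *
import cv2
b=np.array([.5710,-.2294]); o=q(np.radians(-11.8)); U=.0447
P=lambda u,e=np.zeros(2): np.array([b[0]+e[0],b[1]+e[1],u+U])
p=T.current_ee_pos(); r.move_l([p[0],p[1],.15],vel=.25)
r.move_to(P(.10),o); r.move_l(P(.067),vel=.1); r.hold(.2); st("over")
e=b-np.array(T.current_ee_pos())[:2]; print(e)
im=vision.snapshot("scene"); cv2.imwrite("pics/over.png",cv2.resize(im[160:320,160:360,::-1],None,fx=3.5,fy=3.5))
hit=r.move_l(P(.0585,e),vel=.03,guard=8); st(f"down {hit}"); r.hold(.1); st()
```

```text
over t 38.77 p [ 0.5716 -0.2296  0.1125] F [ 0.3866  0.6554 -3.5841] M [-0.0124  0.1462 -0.0397] o 0.0296
[-0.0006  0.0002]
down False t 39.25 p [ 0.5703 -0.2292  0.1029] F [-0.7337  0.4468 -3.0406] M [-0.042   0.0829  0.0163] o 0.0289
 t 39.35 p [ 0.5703 -0.2292  0.1031] F [ 0.6266 -1.1118 -2.6616] M [-0.0657  0.1446  0.0005] o 0.0298
```

View pics/over.png

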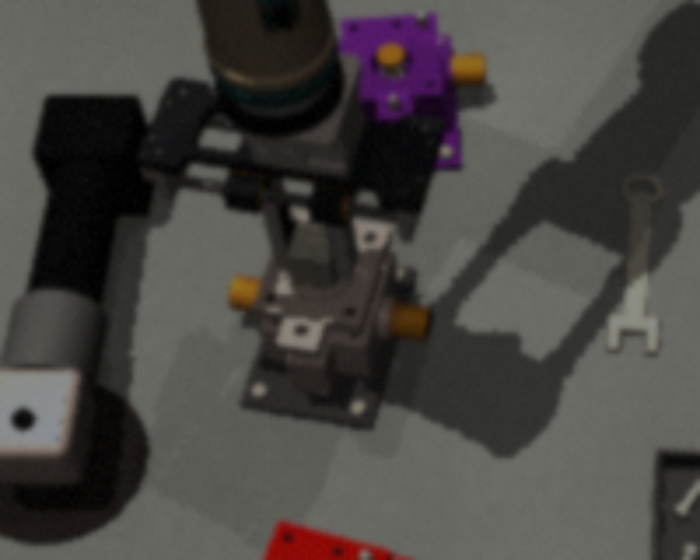

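The cover sits over the body with its nose aligned, at crop (300,330). The underside is at 58.4 mm, below the 62 mm dowel tips, with no contact force, so both dowels have entered their holes. Now press shut.

Run:
```python
from h import *
b=np.array([.5707,-.2293]); U=.0447
hit=r.move_l([*b,.0520+U],vel=.02,guard=40); st(f"mid {hit}")
hit=r.move_l([*b,.0445+U],vel=.02,guard=50); st(f"shut {hit}"); r.hold(.3); st()
```

```text
mid False t 39.83 p [ 0.5707 -0.2293  0.0974] F [-1.9948  0.5771  5.1265] M [ 0.16    0.4888 -0.0269] o 0.0301
shut False t 40.35 p [ 0.5707 -0.2293  0.0946] F [-8.1148  2.8262 28.6804] M [1.0961 1.6708 0.0014] o 0.0297
 t 40.65 p [ 0.5707 -0.2294  0.0946] F [-8.5356  3.601  28.1548] M [1.0936 1.7129 0.0488] o 0.0296
```

Run:
```python
from h import *
import cv2
im=vision.snapshot("scene"); cv2.imwrite("pics/shut.png",cv2.resize(im[200:300,200:310,::-1],None,fx=6,fy=6,interpolation=cv2.INTER_CUBIC))
for n in ("hole_a","plug_top","cover"): print(n,[(np.round(d["at"],4),round(d["score"],2)) for d in models.mark_of(n,"scene")[:3]])
st()
```

```text
hole_a [(array([ 0.5382, -0.1983,  0.0489]), 0.77), (array([ 0.6164, -0.2395,  0.0507]), 0.59)]
plug_top [(array([ 0.5685, -0.2295,  0.1062]), 0.84)]
cover [(array([ 0.5686, -0.2294,  0.0493]), 0.82), (array([ 0.5697, -0.2278,  0.099 ]), 0.44), (array([ 0.5386, -0.1958,  0.0489]), 0.43)]
 t 40.85 p [ 0.5707 -0.2293  0.0946] F [-8.1662  3.4908 29.2705] M [1.1345 1.6933 0.0088] o 0.0299
```

View pics/shut.png

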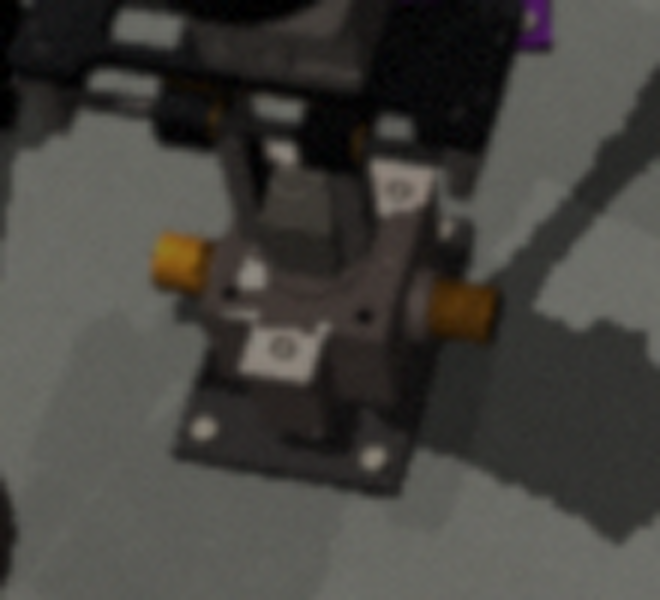

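The dowel ends show as concentric rings in both holes, at crop (283,348) and (400,188). There is no gap at the joint, and the underside reads about 49.9 mm from the arm and 49 mm from the network. The push is about 29 N, so I'm handing in.

```bash
python3 -c "
from h import *
print(r.sign_off()); st()"
```

```text
the job is handed in; nothing more can be done
None
the job is handed in; nothing more can be done
```

The job is handed in at about 41 s of the 58 s: the plunger went down to its stop and sprang back freely, and the cover is on both dowels, shut against the joint face and still held with about 29 N.

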